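# Park the hook ring at the end of the bent kitchen rail

## Robot

A 6-joint arm with a two-finger parallel gripper is mounted at the origin on the work surface. World frame = base frame: x ahead of the robot, y to its left, z up, the work surface at z = 0. Lengths are in m, angles in rad, forces in N, time in s.
With the tool pointing down it reaches from about 0.35 to 0.85 m from the base axis. Payload 8.1 kg.
Tool frame: the origin (TCP) lies at the centre of the arm's flange, where the gripper is bolted on; the fingertips stand 186 mm ahead of it and the grasp point (between the pads) lies 167 mm ahead of it; z points along the fingers, y is the line along which they close (so a half turn about z gives the same grasp; the last joint's range is limited). The gripper opens to 93 mm and grips with 3 to 60 N. Pads are 15 mm wide; open, the fingers measure 128 mm over their backs; the gripper's body (75 mm by 188 mm) begins 65 mm behind the grasp point.
Start: joints at [-1.34, 0.13, 1.488, -0, 1.523, -0.085], TCP at [0.186, -0.57, 0.405] pointing down, gripper open.
Joint ranges: [-2.96, 2.96], [-0.89, 2.26], [0.02, 2.5], [-1.34, 4.48], [0, 2.73], [-2.66, 2.66]. Speed limits (rad/s): [2.39, 2.39, 2.79, 3.14, 3.14, 3.14].

## Interface

Orientations are given as a rotation vector (axis times angle).
In Python, from plant import read_state, read_camera, camera_params, robot gives the robot as it stands.
- The arm moves only by the tool carry_out, never from a script. Its argument "targets" is a list of rows, each an object of numbers: "hand": the opening in per cent of the stroke, from 0 (shut) to 100 (fully open); "x", "y", "z": the shift along the tool's x, y, z in m; "ax", "ay", "az": the turn, a rotation vector about the tool's x, y, z in rad. In form: [{"hand": .., "x": .., "y": .., "z": .., "ax": .., "ay": .., "az": ..}, ...]. A call has 1 to 8 rows; each row is the pose to reach, as a shift and turn from the pose commanded when the call began, along the tool's axes at that moment; what a row does not reach only later rows make up. A row lasts 1/8 s, in which the tool goes at most 62.5 mm and 10.7 degrees, less where a joint would pass 70% of its speed; a pose out of reach is approached as far as the arm can. A call with a gripper value outside its range is refused whole. The fingers move at their own pace and stop on an object; "newtons" is the grip in N (left out, the last holds). Time passes only in rows, so rows that repeat a pose let the fingers close. It gives the time, the measured TCP pose, the force, the opening and the grip force at its end, in the units of the state.
- read_state(): the state, without advancing time (a new reading comes with each control period).
- read_camera(name): name is "scene" or "top" or "wrist"; returns (picture, depth): 400x640x3 uint8, blue, green, red; 400x640 float32, m along the optical axis (not along the pixel's ray), 0 where there is no reading.
- camera_params(name): a dict with "fx", "fy", "cx", "cy" (pixels), "k1" (the pictures are not rectified: a ray, as slopes to the right and down, at radius r is drawn at 1 + k1 r^2 times it, then the intrinsics apply), "position" and "rotation" of the camera in the world. Camera axes: x right, y up, looking along -z (the intrinsics and any distortion apply to the point x, -y, -z); pixel columns grow to the right and rows downward; lengths in m; the calibration is good to about 2 mm. A picture is of the moment at which its call begins: read the wrist's pose just before it. camera_params takes no time and is no camera call; for the wrist camera it gives the pose at the moment of the call.
- robot.close_job(): hands the job in; it is judged then, once.
The state is a dict: "t": time; "q": joint angles; "dq": joint speeds; "joint_torque": joint torques, N m; "tool_pos": TCP position; "orientation": TCP orientation; "force": force on the tool from outside, world axes, zero at the start; "wrist_torque": the same for the moment, N m; "opening": finger opening in m; "gripper_force": force on a finger pad.
Only numpy, scipy, OpenCV 4.12 (cv2) and the standard library are available. Lean on these libraries where they do the work, as an engineer would, in place of code of your own. Each camera call takes 0.05 s, during which the arm holds its last target. There are 200 camera calls.

## Task

The hook ring on the bent utensil rail has been left near the end where the rail starts, in the cook's way. Slide it gently along the rail, round both bends, and with it push the stiff collar near the far end fully home against the rail's end, then let go and leave the ring hanging there. The rail is thin and easily bent, so do not lean on it (stay well under 20 N), and leave the mug, the soap bottle and the jar where they are.

Things in the scene. Friction and masses are not known exactly. Their poses are not given: they have to be found in the camera images.
- rail: Free-standing rail of steel wire 10 mm thick, level, centreline 140 mm above the worktop, held only by a post (68 mm foot, 22 mm ball on top) at each end; fixed, rigid. Origin: on the worktop under the wire's start; z up, y along the first leg, x to the side of the first bend. From above: 100 mm straight along +y, bend, 70 mm straight, bend, last straight of 115 mm roughly along +y.
- bend1 (a point): Centre of the first bend's arc, at wire height (x 35, y 100, z 140 mm in the rail frame). Both bends have 35 mm centreline radius: the first turns towards +x, the second back the other way. Both are bent by hand to 60 degrees, give or take 8 each, so the legs after them lie up to about 15 to 30 mm off the nominal line and must be found by feel or by sight.
- hook_ring (a point): Bore centre of the loose dark steel octagonal ring on the first leg: 40 mm across flats, 16 mm long, bore 15 mm (2.5 mm play round the wire, about 15 degrees of turn). Its y runs along the wire, z up; it hangs with its centre 2.5 mm below the wire's. Two upright flats (17 mm high) face its +x and -x: grip them from above, a finger on either side of the wire.
- hook: The same ring as a body, origin and axes as hook_ring; 60 to 130 g. A thin J-shaped hook hangs from its underside to 64 mm below its centre, its tip towards -y. It can slide on the wire but not come off.
- collar (a joint): Travel (m) of the stiff black collar, 26 mm across, 14 long, on the last leg: starts at 0 to 0.010, fully home at 0.020, hard against a stop. Takes about 4 N to slide, stays where left. Pushed home by the ring, the ring's centre is 82 mm along the last leg from the second bend's end, about 293 mm (level distance) from the rail's origin at any bend angles.
- mug: White mug, bystander, 76 mm across, 90 mm high, origin at the centre of its underside.
- soap: Green washing-up bottle, bystander, 56 mm across, 160 mm high, origin at the centre of its underside.
- jar: Amber glass jar with a steel lid, bystander, 70 mm across, 100 mm high, origin at the centre of its underside.

How it is judged:
On the way, in this order (a step that is already met when the one before it is completed fails the run):
1. the ring has been slid round the first bend, onto the middle leg (x of hook_ring in the frame of rail above 0.045 m), for 0.1 s.
2. the ring has been slid round the second bend, onto the last leg (horizontal distance between hook_ring and rail above 0.235 m), for 0.1 s.
3. the ring has pushed the collar fully home (value of joint collar above 0.017 m and horizontal distance between hook_ring and rail above 0.284 m), for 0.1 s.
At the end, for the whole second after the job is handed in: The collar is pushed home (to within 3 mm of its stop), the ring hangs next to it (at least 284 mm from the rail's origin, within about 10 mm of the collar), upright within 0.5 rad, at rest and released (all of step 3 and linear speed of hook below 0.03 m/s and angle between hook_ring's own z axis and vertical below 0.5 rad); the robot touches nothing.
It fails at once if the rail, or the collar on it, is pushed with more than 20 N by the ring or the robot (contact force between anything else and rail above 20 N).
It fails at once if the mug is shifted more than 30 mm or knocked over (distance of mug from where it was at the start of the episode above 0.03 m or angle between mug's own z axis and vertical above 0.4 rad).
It fails at once if the soap bottle is shifted more than 30 mm or knocked over (distance of soap from where it was at the start of the episode above 0.03 m or angle between soap's own z axis and vertical above 0.4 rad).
It fails at once if the jar is shifted more than 30 mm or knocked over (distance of jar from where it was at the start of the episode above 0.03 m or angle between jar's own z axis and vertical above 0.4 rad).
It also fails if it takes over 69 s, if anything falls off the work surface, if the arm or the gripper's body presses on something with over 40 N, if the wrist force passes 120 N, or if a joint passes its speed limit or range.

## Working session

There is one attempt and no reset: what is moved stays moved. The work goes in short steps, Python scripts to look and compute and a tool call to move; the robot and the scene stay as the last step left them, time stands still between calls to the robot, and variables do not carry over. Pictures are saved under pics/ and viewed, at most 10 in all, crops included, and the job is handed in when it is done.

Besides the shell and the picture viewer there is one more tool, called after "Request:" as name([rows], argument=value, ...), one row to a line, values as JSON. carry_out: Moves the arm, as the interface text tells. Its arguments: {"type":"object","properties":{"targets":{"type":"array","items":{"type":"object","properties":{"hand":{"type":"number"},"x":{"type":"number"},"y":{"type":"number"},"z":{"type":"number"},"ax":{"type":"number"},"ay":{"type":"number"},"az":{"type":"number"}}}},"newtons":{"type":"number"}},"required":["targets"]}

```bash
mkdir -p pics; ls; python3 - <<'E'
from plant import *
import cv2
s=read_state(); print(s)
for n in("top","scene"):
    p,d=read_camera(n); cv2.imwrite(f"pics/{n}.png",p); import numpy as np; np.savez(f"{n}.npz",p=p,d=d); print(n,camera_params(n))
E
```

```text
pics
{'t': 0.0, 'q': array([-1.34038693e+00,  1.31125752e-01,  1.48931660e+00, -2.61924067e-05,
        1.52301962e+00, -8.53743606e-02]), 'dq': array([ 6.93265843e-05,  1.14625870e-03, -8.83961514e-04, -1.60043972e-04,
       -1.40486475e-03,  1.05472918e-03]), 'joint_torque': array([-1.88706828e-03, -5.59838712e+01, -4.91763103e+01,  7.66134518e-02,
        3.55825166e-02, -1.79784565e-04]), 'tool_pos': array([ 0.18631128, -0.57007991,  0.40368781]), 'orientation': array([-3.10067457e+00, -4.93682653e-01,  2.53583499e-04]), 'force': array([-0.15786125, -0.66952619,  0.41247002]), 'wrist_torque': array([0.02166432, 0.01807337, 0.03022001]), 'gripper_force': 0.0, 'opening': 0.09294476566919002}
top {'fx': 450.081753516489, 'fy': 450.081753516489, 'cx': 320.8552968188219, 'cy': 201.71915590086925, 'k1': -0.10245159590815492, 'position': array([ 0.51360461, -0.05317527,  0.83341599]), 'rotation': array([ 0.06180949,  0.00492208, -1.55234561])}
scene {'fx': 420.43457030939777, 'fy': 420.43457030939777, 'cx': 318.1618131201963, 'cy': 199.64179011284688, 'k1': -0.08676680380487165, 'position': array([ 0.95173197, -0.23124122,  0.63022067]), 'rotation': array([0.65960563, 0.39748849, 1.08128018])}
```

View pics/top.png

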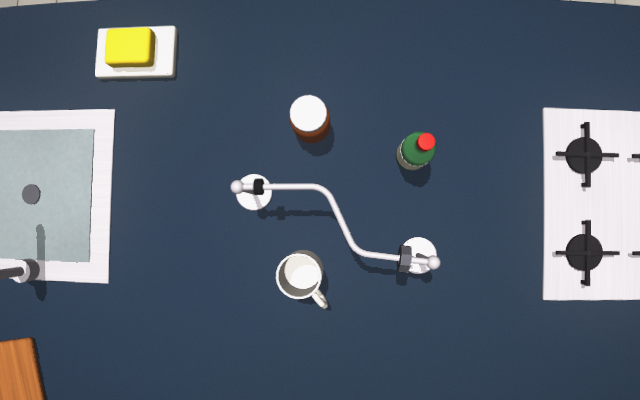

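View pics/scene.png

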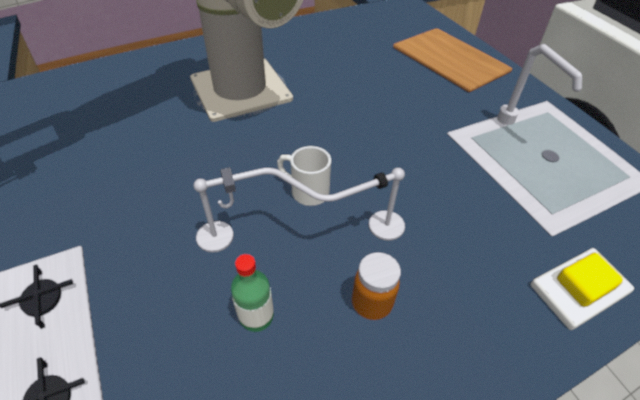

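The top view shows the rail's start at (433,263), the dark ring at (405,258) and the collar at (258,187). The mug is at (300,275), the jar at (310,118) and the soap at (416,150). The scene view agrees.

```bash
cat > h.py <<'E'
import numpy as np, cv2
from scipy.spatial.transform import Rotation as R
from plant import *
def rays(c,uv):
    uv=np.asarray(uv,float).reshape(-1,2); xy=(uv-[c['cx'],c['cy']])/[c['fx'],c['fy']]
    s=xy.copy()
    for _ in range(10): s=xy/(1+c['k1']*(s**2).sum(1,keepdims=True))
    d=np.c_[s[:,0],-s[:,1],-np.ones(len(s))]
    return R.from_rotvec(c['rotation']).apply(d)
def onplane(c,uv,z):
    d=rays(c,uv); return c['position']+d*((z-c['position'][2])/d[:,2])[:,None]
E
python3 - <<'E'
from h import *
c=camera_params("top"); f=np.load("top.npz"); p,d=f['p'],f['d']
v,u=np.mgrid[170:280,225:445]; u=u.ravel();v=v.ravel()
W=c['position']+rays(c,np.c_[u,v])*d[v,u][:,None]
g=p[v,u].astype(int)
m=(W[:,2]>.11)&(W[:,2]<.18)&(d[v,u]>0); print(m.sum())
light=m&(g.min(1)>100)
P=onplane(c,np.c_[u,v],.14)
print("z wire",np.median(W[light,2]))
for n,(a,b) in dict(leg1=((372,396)),leg2=((331,348)),leg3=((272,308))).items():
    k=light&(u>=a)&(u<=b); q=P[k,:2]; vx,vy,x0,y0=cv2.fitLine(q.astype(np.float32),cv2.DIST_HUBER,0,.01,.01).ravel()
    if vy<0: vx,vy=-vx,-vy
    r=(q-[x0,y0])@[-vy,vx]; print(n,k.sum(),"pt",x0,y0,"dir deg from +y to +x",np.degrees(np.arctan2(vx,vy)),"std",r.std())
for n,uv in dict(start=(433.5,263),end=(237,187)).items(): print(n,onplane(c,uv,.145))
dark=m&(g.max(1)<80)
for n,k in dict(ring=dark&(u>390),collar=dark&(u<290)).items(): print(n,k.sum(),np.median(W[k],0),W[k].min(0),W[k].max(0), P[k].mean(0))
for n,uv,z in (("mug",(299,275),.09),("jar",(309,113),.1),("soap",(426,142),.16)): print(n,onplane(c,uv,z))
E
```

```text
2126
z wire 0.14407064189862695
leg1 160 pt 0.45705488 -0.12202712 dir deg from +y to +x 6.692258 std 0.0028235836452808285
leg2 268 pt 0.5138657 -0.05256594 dir deg from +y to +x 66.59092 std 0.0026691936902049364
leg3 257 pt 0.56209815 0.025044924 dir deg from +y to +x -0.8609223 std 0.003120076282695618
start [[ 0.44805388 -0.19682521  0.145     ]]
end [[0.55896594 0.10704701 0.145     ]]
ring 78 [ 0.45612617 -0.14517693  0.14429975] [ 0.43358141 -0.15766353  0.12111666] [ 0.47437887 -0.14266552  0.15767712] [ 0.45447501 -0.14601828  0.14      ]
collar 138 [0.55901684 0.0728548  0.15025417] [0.54862266 0.06695945 0.13265911] [0.57181035 0.07978774 0.15512282] [0.56034708 0.07471765 0.14      ]
mug [[0.41853756 0.01263192 0.09      ]]
jar [[0.68633142 0.00069361 0.1       ]]
soap [[ 0.63030485 -0.18063783  0.16      ]]
```

```bash
cat >> h.py <<'E'
G=.167
RP=dict(S=(.4483,-.1968),h=(6.7,66.6,-.9))
def path(s,S=None,h=None):
    """wire centre (x,y) and heading (deg, from +y to +x) at arclength s (m)"""
    S=RP['S'] if S is None else S; h=RP['h'] if h is None else h
    a=np.radians(h); L=[.1,.035*abs(a[1]-a[0]),.07,.035*abs(a[2]-a[1]),.115]
    H=[(a[0],a[0]),(a[0],a[1]),(a[1],a[1]),(a[1],a[2]),(a[2],a[2])]
    p=np.array(S,float)
    for l,(b,e) in zip(L,H):
        t=min(s,l) if l is not L[-1] else s
        n=200; k=(np.arange(n)+.5)/n*t/l; th=b+(e-b)*k
        p=p+np.c_[np.sin(th),np.cos(th)].sum(0)*t/n
        hd=b+(e-b)*t/l; s-=t
        if s<=1e-9: break
    return p,np.degrees(hd)
def Rt(h):
    h=np.radians(h); y=np.array([np.cos(h),-np.sin(h),0]); z=np.array([0,0,-1.]); return R.from_matrix(np.c_[np.cross(y,z),y,z])
def rows(goals):
    """goals: list of (x,y,z of grasp point, heading) -> rows relative to measured pose"""
    s=read_state(); p0=s['tool_pos']; R0=R.from_rotvec(s['orientation'])
    for x,y,z,h in goals:
        Rg=Rt(h); p=np.array([x,y,z])-Rg.apply([0,0,G]); d=R0.inv().apply(p-p0); a=(R0.inv()*Rg).as_rotvec()
        print(dict(zip("x y z ax ay az".split(),[round(float(q),4) for q in d]+[round(float(q),3) for q in a])))
    g=p0+R0.apply([0,0,G]); yy=R0.apply([0,1,0]); print("grasp now",g.round(4),"h",np.degrees(np.arctan2(-yy[1],yy[0])).round(2),"F",s['force'].round(2),"Tq",s['wrist_torque'].round(2),"open",s['opening'],s['gripper_force'],"t",s['t'])
E
python3 - <<'E'
from h import *
import math
a=np.radians(RP['h']);L=[.1,.035*(a[1]-a[0]),.07,.035*(a[1]-a[2]),.115]; cs=np.cumsum(L); print(cs)
for n,q in (("leg1",(.45705,-.12203)),("leg2",(.51387,-.05257)),("leg3",(.5621,.02504)),("end",(.5590,.107))):
    ss=np.arange(0,cs[-1]+.002,.001); P=np.array([path(s)[0] for s in ss]); i=np.argmin(np.linalg.norm(P-q,axis=1)); print(n,ss[i],P[i]-q)
print(path(.05))
rows([(.454,-.146,.24,6.7)])
E
```

```text
[0.1        0.13659083 0.20659083 0.24782423 0.36282423]
leg1 0.075 [ 3.05282450e-07 -2.82201285e-04]
leg2 0.17400000000000002 [ 0.00129033 -0.00201799]
leg3 0.28200000000000003 [0.00352944 0.00015815]
end 0.364 [0.00534144 0.00018804]
(array([ 0.45413354, -0.14714147]), np.float64(6.7))
{'x': 0.3862, 'y': -0.32, 'z': -0.0026, 'ax': -0.001, 'ay': -0.001, 'az': -1.138}
grasp now [ 0.1862 -0.5698  0.2368] h 71.91 F [ 0.11  0.48 -0.11] Tq [-0.02  0.04 -0.01] open 0.09301868387687251 0.0 t 0.1
```

Request:
carry_out([
  {"hand": 100,"x": 0.02,"y": -0.02,"z": 0,"az": -0.1},
  {"hand": 100,"x": 0.06,"y": -0.05,"z": 0,"az": -0.2},
  {"hand": 100,"x": 0.11,"y": -0.09,"z": 0,"az": -0.36},
  {"hand": 100,"x": 0.16,"y": -0.13,"z": 0,"az": -0.52},
  {"hand": 100,"x": 0.21,"y": -0.17,"z": 0,"az": -0.68},
  {"hand": 100,"x": 0.26,"y": -0.21,"z": 0,"az": -0.84},
  {"hand": 100,"x": 0.31,"y": -0.25,"z": 0,"az": -1.0},
  {"hand": 100,"x": 0.35,"y": -0.285,"z": 0,"az": -1.1},
])

```text
schema error: expected keys hand, x, y, z, ax, ay, az
```

```bash
python3 - <<'E'
from h import *
rows([(.4541,-.1471,.24,6.7)])
E
```

```text
{'x': 0.3859, 'y': -0.3189, 'z': -0.0026, 'ax': -0.001, 'ay': -0.001, 'az': -1.138}
grasp now [ 0.1862 -0.5698  0.2368] h 71.91 F [ 0.11  0.48 -0.11] Tq [-0.02  0.04 -0.01] open 0.09301868387687251 0.0 t 0.1
```

Request:
carry_out([
  {"hand": 80,"x": 0.02,"y": -0.02,"z": 0,"ax": 0,"ay": 0,"az": -0.1},
  {"hand": 80,"x": 0.06,"y": -0.05,"z": 0,"ax": 0,"ay": 0,"az": -0.2},
  {"hand": 80,"x": 0.11,"y": -0.09,"z": 0,"ax": 0,"ay": 0,"az": -0.36},
  {"hand": 80,"x": 0.16,"y": -0.13,"z": 0,"ax": 0,"ay": 0,"az": -0.52},
  {"hand": 80,"x": 0.21,"y": -0.17,"z": 0,"ax": 0,"ay": 0,"az": -0.68},
  {"hand": 80,"x": 0.26,"y": -0.21,"z": 0,"ax": 0,"ay": 0,"az": -0.84},
  {"hand": 80,"x": 0.3,"y": -0.25,"z": 0,"ax": 0,"ay": 0,"az": -1.0},
  {"hand": 80,"x": 0.33,"y": -0.275,"z": 0,"ax": 0,"ay": 0,"az": -1.13},
])

```text
t: 1.1
tool_pos: [0.4153, -0.2039, 0.4045]
orientation: [-2.349, -2.086, -0.0]
force: [0.3, -0.5, -0.8]
opening: 0.0747
gripper_force: 0.0
```

```bash
python3 - <<'E'
from h import *
c=camera_params("wrist"); p,d=read_camera("wrist"); np.savez("w1.npz",p=p,d=d); np.save("w1c.npy",c,allow_pickle=True); cv2.imwrite("pics/w1.png",p)
print(c['position'],R.from_rotvec(c['rotation']).apply([0,0,-1]))
rows([(.4541,-.1471,.24,6.7)])
E
```

```text
[ 0.42635485 -0.12248114  0.38338593] [-0.03431805 -0.2896326  -0.95652247]
{'x': 0.0582, 'y': 0.0311, 'z': -0.0023, 'ax': 0.001, 'ay': -0.003, 'az': 0.006}
grasp now [ 0.417  -0.2011  0.2375] h 6.36 F [0.57 3.49 0.45] Tq [ 0.04 -0.16  0.01] open 0.07443545073962206 0.0 t 1.15
```

View pics/w1.png

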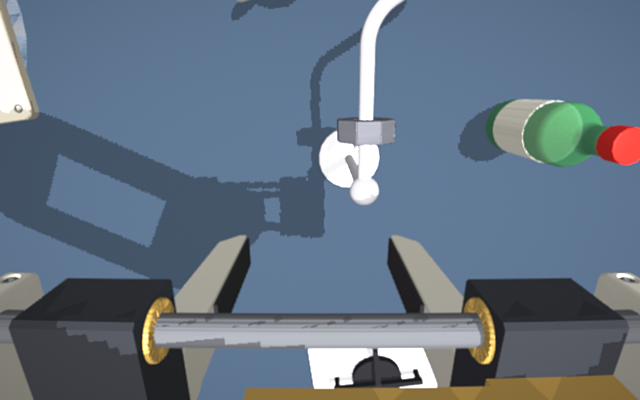

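The wrist view shows the ring at (366,131), the leg-1 wire along u≈367 from v=40 to 115, and the start ball at (364,190).

```bash
python3 - <<'E'
from h import *
c=np.load("w1c.npy",allow_pickle=True).item(); f=np.load("w1.npz"); p,d=f['p'],f['d']
v,u=np.mgrid[30:205,330:410]; u=u.ravel();v=v.ravel()
W=c['position']+rays(c,np.c_[u,v])*d[v,u][:,None]; g=p[v,u].astype(int)
P=onplane(c,np.c_[u,v],.14)
k=(W[:,2]>.12)&(W[:,2]<.17)&(g.min(1)>110)&(v>55)&(v<112)
q=P[k,:2]; vx,vy,x0,y0=cv2.fitLine(q.astype(np.float32),cv2.DIST_HUBER,0,.01,.01).ravel()
print(k.sum(),x0,y0,np.degrees(np.arctan(vx/vy)),"model x at y0",.4483+(y0+.1968)*np.tan(np.radians(6.7)))
k=(W[:,2]>.14)&(W[:,2]<.17)&(v>112)&(v<150)&(g.max(1)<170); w=W[k]; print("ring",k.sum(),w.min(0),w.max(0),w.mean(0))
t=w[w[:,2]>.152]; print("top",len(t),t.mean(0),t.min(0),t.max(0))
k=(v>170)&(W[:,2]>.13)&(W[:,2]<.17)&(g.min(1)>110); print("ball",W[k].mean(0), P[k].mean(0))
E
```

```text
823 0.45981616 -0.12005404 6.3971457 model x at y0 0.45731557792976435
ring 789 [ 0.4363123  -0.16132386  0.14104389] [ 0.47710416 -0.14180585  0.15699056] [ 0.4549436  -0.15036684  0.15049892]
top 297 [ 0.45552522 -0.15065194  0.15424686] [ 0.44290459 -0.16076112  0.1520041 ] [ 0.47061077 -0.14258117  0.15699056]
ball [ 0.45122788 -0.19264824  0.1460383 ] [ 0.45186932 -0.19447715  0.14      ]
```

```bash
python3 - <<'E'
from h import *
rows([(.4562,-.150,.18,6.5),(.4562,-.150,.138,6.5)])
E
```

```text
{'x': 0.0554, 'y': 0.0334, 'z': 0.0577, 'ax': 0.001, 'ay': -0.003, 'az': 0.002}
{'x': 0.0553, 'y': 0.0334, 'z': 0.0997, 'ax': 0.001, 'ay': -0.003, 'az': 0.002}
grasp now [ 0.417  -0.2011  0.2375] h 6.36 F [0.57 3.49 0.45] Tq [ 0.04 -0.16  0.01] open 0.07443545073962206 0.0 t 1.15
```

Request:
carry_out([
  {"hand": 75,"x": 0.03,"y": 0.018,"z": 0.0,"ax": 0,"ay": 0,"az": 0},
  {"hand": 75,"x": 0.055,"y": 0.033,"z": 0.01,"ax": 0,"ay": 0,"az": 0},
  {"hand": 75,"x": 0.055,"y": 0.033,"z": 0.03,"ax": 0,"ay": 0,"az": 0},
  {"hand": 75,"x": 0.055,"y": 0.033,"z": 0.05,"ax": 0,"ay": 0,"az": 0},
  {"hand": 75,"x": 0.055,"y": 0.033,"z": 0.05,"ax": 0,"ay": 0,"az": 0},
  {"hand": 75,"x": 0.055,"y": 0.033,"z": 0.05,"ax": 0,"ay": 0,"az": 0},
])

```text
t: 1.9
tool_pos: [0.4543, -0.1562, 0.3553]
orientation: [2.356, 2.078, 0.0]
force: [1.2, 0.1, -0.5]
opening: 0.07
gripper_force: 0.0
```

```bash
python3 - <<'E'
from h import *
rows([(.4562,-.150,.138,6.5)])
E
```

```text
{'x': 0.0064, 'y': 0.0011, 'z': 0.0503, 'ax': 0.0, 'ay': 0.0, 'az': -0.012}
grasp now [ 0.4543 -0.1562  0.1883] h 7.18 F [ 1.19  0.06 -0.53] Tq [-0.02 -0.04 -0.01] open 0.06996439232381678 0.0 t 1.9
```

Request:
carry_out([
  {"hand": 75,"x": 0.006,"y": 0.001,"z": 0.01,"ax": 0,"ay": 0,"az": -0.01},
  {"hand": 75,"x": 0.006,"y": 0.001,"z": 0.03,"ax": 0,"ay": 0,"az": -0.01},
  {"hand": 75,"x": 0.006,"y": 0.001,"z": 0.05,"ax": 0,"ay": 0,"az": -0.01},
  {"hand": 75,"x": 0.006,"y": 0.001,"z": 0.05,"ax": 0,"ay": 0,"az": -0.01},
  {"hand": 52,"x": 0.006,"y": 0.001,"z": 0.05,"ax": 0,"ay": 0,"az": -0.01},
  {"hand": 48,"x": 0.006,"y": 0.001,"z": 0.05,"ax": 0,"ay": 0,"az": -0.01},
  {"hand": 48,"x": 0.006,"y": 0.001,"z": 0.05,"ax": 0,"ay": 0,"az": -0.01},
], newtons=5)

```text
t: 2.78
tool_pos: [0.4563, -0.1503, 0.3055]
orientation: [2.345, 2.089, 0.001]
force: [0.7, -0.4, 1.2]
opening: 0.0463
gripper_force: 0.0
```

```bash
python3 - <<'E'
from h import *
p,d=read_camera("wrist"); cv2.imwrite("pics/w2.png",p)
rows([(.4562,-.150,.138,6.5)])
E
```

```text
{'x': 0.0002, 'y': -0.0, 'z': 0.0004, 'ax': 0.001, 'ay': 0.0, 'az': -0.002}
grasp now [ 0.4564 -0.1503  0.1384] h 6.59 F [0.11 0.3  0.56] Tq [-0.1  -0.02 -0.09] open 0.045319505780949815 0.0 t 2.825
```

View pics/w2.png

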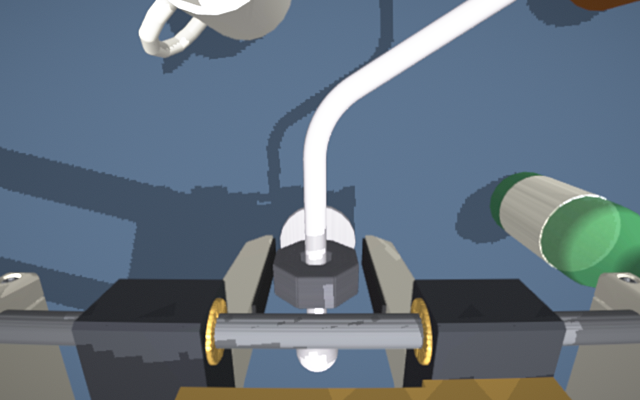

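The ring sits centred between the fingers at (316,272), with the wire and first bend visible ahead. I'll close gently.

Request:
carry_out([
  {"hand": 45,"x": 0,"y": 0,"z": 0,"ax": 0,"ay": 0,"az": 0},
  {"hand": 42,"x": 0,"y": 0,"z": 0,"ax": 0,"ay": 0,"az": 0},
  {"hand": 38,"x": 0,"y": 0,"z": 0,"ax": 0,"ay": 0,"az": 0},
  {"hand": 38,"x": 0,"y": 0,"z": 0,"ax": 0,"ay": 0,"az": 0},
], newtons=6)

```text
t: 3.32
tool_pos: [0.456, -0.1502, 0.3048]
orientation: [2.345, 2.09, -0.0]
force: [-0.4, 0.0, 1.2]
opening: 0.0404
gripper_force: 6.0
```

```bash
python3 - <<'E'
from h import *
c=camera_params("wrist"); p,d=read_camera("wrist"); np.savez("w3.npz",p=p,d=d); np.save("w3c.npy",c,allow_pickle=True)
rows([(.4562,-.150,.138,6.5)])
v,u=np.mgrid[0:400,200:560]; u=u.ravel();v=v.ravel()
W=c['position']+rays(c,np.c_[u,v])*d[v,u][:,None]; g=p[v,u].astype(int); P=onplane(c,np.c_[u,v],.14)
L=(W[:,2]>.125)&(W[:,2]<.16)&(g.min(1)>110)
for n,k in (("leg1",L&(v>160)&(v<230)),("leg2",L&(u>390)&(v<90))):
    q=P[k,:2]; vx,vy,x0,y0=cv2.fitLine(q.astype(np.float32),cv2.DIST_HUBER,0,.01,.01).ravel()
    print(n,k.sum(),x0,y0,np.degrees(np.arctan(vx/vy)),q.min(0),q.max(0),"z",np.percentile(W[k,2],95))
E
```

```text
{'x': 0.0002, 'y': 0.0002, 'z': -0.0002, 'ax': 0.0, 'ay': 0.0, 'az': -0.002}
grasp now [ 0.456  -0.1502  0.1378] h 6.59 F [-0.68  0.58  1.43] Tq [-0.03  0.03 -0.01] open 0.03983851788007016 6.000052663148381 t 3.375
leg1 1513 0.46050844 -0.111556895 5.9717546 [ 0.45427532 -0.12830555] [ 0.46678806 -0.09590621] z 0.14454209612651067
leg2 3146 0.52143466 -0.05002116 66.03172 [ 0.49649944 -0.06664425] [ 0.54684845 -0.04090569] z 0.14464212287167447
```

```bash
sed -i "s/^RP=.*/RP=dict(S=(.4513,-.1947),h=(6.3,66.1,-.9))/" h.py; cat >> h.py <<'E'
def go(ss,z=.14,off=(0,0)):
    print([(s,)+tuple(path(s)[0].round(4))+(round(float(path(s)[1]),1),) for s in ss])
    rows([(*(path(s)[0]+off),z,path(s)[1]) for s in ss])
E
python3 - <<'E'
from h import *
go([.045,.06,.075,.09])
E
```

```text
[(0.045, np.float64(0.4562), np.float64(-0.15), 6.3), (0.06, np.float64(0.4579), np.float64(-0.1351), 6.3), (0.075, np.float64(0.4595), np.float64(-0.1202), 6.3), (0.09, np.float64(0.4612), np.float64(-0.1052), 6.3)]
{'x': 0.0002, 'y': 0.0002, 'z': -0.0022, 'ax': 0.0, 'ay': 0.0, 'az': -0.005}
{'x': 0.0152, 'y': 0.0002, 'z': -0.0022, 'ax': 0.0, 'ay': 0.0, 'az': -0.005}
{'x': 0.0302, 'y': 0.0001, 'z': -0.0022, 'ax': 0.0, 'ay': 0.0, 'az': -0.005}
{'x': 0.0452, 'y': 0.0, 'z': -0.0022, 'ax': 0.0, 'ay': 0.0, 'az': -0.005}
grasp now [ 0.456  -0.1502  0.1378] h 6.59 F [-0.68  0.58  1.43] Tq [-0.03  0.03 -0.01] open 0.03983851788007016 6.000052663148381 t 3.375
```

Request:
carry_out([
  {"hand": 38,"x": 0,"y": 0,"z": -0.001,"ax": 0,"ay": 0,"az": 0},
  {"hand": 38,"x": 0,"y": 0,"z": -0.002,"ax": 0,"ay": 0,"az": -0.005},
  {"hand": 38,"x": 0.002,"y": 0,"z": -0.002,"ax": 0,"ay": 0,"az": -0.005},
  {"hand": 38,"x": 0.005,"y": 0,"z": -0.002,"ax": 0,"ay": 0,"az": -0.005},
  {"hand": 38,"x": 0.01,"y": 0,"z": -0.002,"ax": 0,"ay": 0,"az": -0.005},
  {"hand": 38,"x": 0.015,"y": 0,"z": -0.002,"ax": 0,"ay": 0,"az": -0.005},
  {"hand": 38,"x": 0.02,"y": 0,"z": -0.002,"ax": 0,"ay": 0,"az": -0.005},
])

```text
t: 4.25
tool_pos: [0.4583, -0.1298, 0.3067]
orientation: [-2.34, -2.096, -0.0]
force: [-0.1, -0.5, -0.6]
opening: 0.0402
gripper_force: 6.0
```

```bash
python3 - <<'E'
from h import *
go([.07,.08,.09])
E
```

```text
[(0.07, np.float64(0.459), np.float64(-0.1251), 6.3), (0.08, np.float64(0.4601), np.float64(-0.1152), 6.3), (0.09, np.float64(0.4612), np.float64(-0.1052), 6.3)]
{'x': 0.0048, 'y': 0.0001, 'z': -0.0003, 'ax': -0.0, 'ay': -0.0, 'az': 0.0}
{'x': 0.0148, 'y': 0.0001, 'z': -0.0003, 'ax': -0.0, 'ay': -0.0, 'az': 0.0}
{'x': 0.0248, 'y': 0.0002, 'z': -0.0003, 'ax': -0.0, 'ay': -0.0, 'az': 0.0}
grasp now [ 0.4583 -0.1298  0.1397] h 6.29 F [-0.06 -0.46 -0.62] Tq [-0.04 -0.11 -0.04] open 0.040189173617151734 6.000053370371461 t 4.25
```

```bash
python3 - <<'E'
from h import *
go([.073,.081,.089,.097,.103,.108,.113,.118])
E
```

```text
[(0.073, np.float64(0.4593), np.float64(-0.1221), 6.3), (0.081, np.float64(0.4602), np.float64(-0.1142), 6.3), (0.089, np.float64(0.4611), np.float64(-0.1062), 6.3), (0.097, np.float64(0.4619), np.float64(-0.0983), 6.3), (0.103, np.float64(0.4627), np.float64(-0.0923), 11.2), (0.108, np.float64(0.464), np.float64(-0.0875), 19.4), (0.113, np.float64(0.466), np.float64(-0.0829), 27.6), (0.118, np.float64(0.4687), np.float64(-0.0787), 35.8)]
{'x': 0.0078, 'y': 0.0001, 'z': -0.0003, 'ax': -0.0, 'ay': -0.0, 'az': 0.0}
{'x': 0.0158, 'y': 0.0001, 'z': -0.0003, 'ax': -0.0, 'ay': -0.0, 'az': 0.0}
{'x': 0.0238, 'y': 0.0002, 'z': -0.0003, 'ax': -0.0, 'ay': -0.0, 'az': 0.0}
{'x': 0.0318, 'y': 0.0002, 'z': -0.0003, 'ax': -0.0, 'ay': -0.0, 'az': 0.0}
{'x': 0.0378, 'y': 0.0003, 'z': -0.0003, 'ax': -0.0, 'ay': -0.0, 'az': 0.086}
{'x': 0.0427, 'y': 0.0011, 'z': -0.0003, 'ax': -0.0, 'ay': -0.0, 'az': 0.229}
{'x': 0.0475, 'y': 0.0025, 'z': -0.0003, 'ax': -0.0, 'ay': -0.0, 'az': 0.372}
{'x': 0.052, 'y': 0.0047, 'z': -0.0003, 'ax': -0.0, 'ay': -0.0, 'az': 0.514}
grasp now [ 0.4583 -0.1298  0.1397] h 6.29 F [-0.06 -0.46 -0.62] Tq [-0.04 -0.11 -0.04] open 0.040189173617151734 6.000053370371461 t 4.25
```

Request:
carry_out([
  {"hand": 38,"x": 0.007,"y": 0,"z": 0,"ax": 0,"ay": 0,"az": 0},
  {"hand": 38,"x": 0.014,"y": 0,"z": 0,"ax": 0,"ay": 0,"az": 0},
  {"hand": 38,"x": 0.021,"y": 0,"z": 0,"ax": 0,"ay": 0,"az": 0},
  {"hand": 38,"x": 0.027,"y": 0,"z": 0,"ax": 0,"ay": 0,"az": 0},
  {"hand": 38,"x": 0.032,"y": 0,"z": 0,"ax": 0,"ay": 0,"az": 0.0},
  {"hand": 38,"x": 0.035,"y": 0,"z": 0,"ax": 0,"ay": 0,"az": 0.03},
  {"hand": 38,"x": 0.038,"y": 0.0005,"z": 0,"ax": 0,"ay": 0,"az": 0.09},
])

```text
t: 5.12
tool_pos: [0.463, -0.0924, 0.3068]
orientation: [2.435, 1.985, -0.0]
force: [-0.2, -0.4, -0.7]
opening: 0.0401
gripper_force: 6.0
```

```bash
python3 - <<'E'
from h import *
go([.105,.108,.111,.114,.117,.120,.123,.126])
E
```

```text
[(0.105, np.float64(0.4632), np.float64(-0.0904), 14.5), (0.108, np.float64(0.464), np.float64(-0.0875), 19.4), (0.111, np.float64(0.4652), np.float64(-0.0847), 24.3), (0.114, np.float64(0.4665), np.float64(-0.0821), 29.2), (0.117, np.float64(0.4681), np.float64(-0.0795), 34.1), (0.12, np.float64(0.4699), np.float64(-0.0771), 39.0), (0.123, np.float64(0.4719), np.float64(-0.0749), 44.0), (0.126, np.float64(0.474), np.float64(-0.0728), 48.9)]
{'x': 0.002, 'y': -0.0002, 'z': -0.0002, 'ax': 0.0, 'ay': 0.0, 'az': 0.05}
{'x': 0.005, 'y': 0.0001, 'z': -0.0002, 'ax': 0.0, 'ay': 0.0, 'az': 0.136}
{'x': 0.008, 'y': 0.0006, 'z': -0.0002, 'ax': 0.0, 'ay': 0.0, 'az': 0.221}
{'x': 0.0109, 'y': 0.0014, 'z': -0.0002, 'ax': 0.0, 'ay': 0.0, 'az': 0.307}
{'x': 0.0137, 'y': 0.0024, 'z': -0.0002, 'ax': 0.0, 'ay': 0.0, 'az': 0.393}
{'x': 0.0164, 'y': 0.0037, 'z': -0.0002, 'ax': 0.0, 'ay': 0.0, 'az': 0.479}
{'x': 0.019, 'y': 0.0052, 'z': -0.0002, 'ax': 0.0, 'ay': 0.0, 'az': 0.564}
{'x': 0.0215, 'y': 0.0069, 'z': -0.0002, 'ax': 0.0, 'ay': 0.0, 'az': 0.65}
grasp now [ 0.463  -0.0924  0.1398] h 11.62 F [-0.18 -0.36 -0.7 ] Tq [-0.04 -0.09  0.  ] open 0.040054496189931066 5.998532011290081 t 5.125
```

Request:
carry_out([
  {"hand": 38,"x": 0.002,"y": 0,"z": 0,"ax": 0,"ay": 0,"az": 0.05},
  {"hand": 38,"x": 0.005,"y": 0,"z": 0,"ax": 0,"ay": 0,"az": 0.136},
  {"hand": 38,"x": 0.008,"y": 0.0006,"z": 0,"ax": 0,"ay": 0,"az": 0.22},
  {"hand": 38,"x": 0.011,"y": 0.0014,"z": 0,"ax": 0,"ay": 0,"az": 0.307},
  {"hand": 38,"x": 0.0137,"y": 0.0024,"z": 0,"ax": 0,"ay": 0,"az": 0.393},
  {"hand": 38,"x": 0.0164,"y": 0.0037,"z": 0,"ax": 0,"ay": 0,"az": 0.479},
])

```text
t: 5.88
tool_pos: [0.4699, -0.0772, 0.3067]
orientation: [2.837, 1.349, 0.0]
force: [0.9, -0.3, -0.9]
opening: 0.0402
gripper_force: 6.0
```

```bash
python3 - <<'E'
from h import *
go([.120,.123,.126,.129,.132,.135,.138,.143])
E
```

```text
[(0.12, np.float64(0.4699), np.float64(-0.0771), 39.0), (0.123, np.float64(0.4719), np.float64(-0.0749), 44.0), (0.126, np.float64(0.474), np.float64(-0.0728), 48.9), (0.129, np.float64(0.4764), np.float64(-0.0709), 53.8), (0.132, np.float64(0.4789), np.float64(-0.0692), 58.7), (0.135, np.float64(0.4815), np.float64(-0.0678), 63.6), (0.138, np.float64(0.4842), np.float64(-0.0666), 66.1), (0.143, np.float64(0.4888), np.float64(-0.0645), 66.1)]
{'x': 0.0001, 'y': -0.0, 'z': -0.0003, 'ax': 0.0, 'ay': 0.0, 'az': -0.002}
{'x': 0.0031, 'y': 0.0001, 'z': -0.0003, 'ax': 0.0, 'ay': 0.0, 'az': 0.084}
{'x': 0.006, 'y': 0.0005, 'z': -0.0003, 'ax': 0.0, 'ay': 0.0, 'az': 0.17}
{'x': 0.009, 'y': 0.0011, 'z': -0.0003, 'ax': 0.0, 'ay': 0.0, 'az': 0.255}
{'x': 0.0118, 'y': 0.002, 'z': -0.0003, 'ax': 0.0, 'ay': 0.0, 'az': 0.341}
{'x': 0.0146, 'y': 0.0031, 'z': -0.0003, 'ax': 0.0, 'ay': -0.0, 'az': 0.427}
{'x': 0.0173, 'y': 0.0044, 'z': -0.0003, 'ax': 0.0, 'ay': -0.0, 'az': 0.47}
{'x': 0.0218, 'y': 0.0067, 'z': -0.0003, 'ax': 0.0, 'ay': -0.0, 'az': 0.47}
grasp now [ 0.4699 -0.0772  0.1397] h 39.15 F [ 0.86 -0.3  -0.88] Tq [-0.01 -0.04  0.04] open 0.040152973444825234 5.997856527683325 t 5.875
```

Very low force; I'll continue onto the middle leg.

Request:
carry_out([
  {"hand": 38,"x": 0.003,"y": 0,"z": 0,"ax": 0,"ay": 0,"az": 0.084},
  {"hand": 38,"x": 0.006,"y": 0.0005,"z": 0,"ax": 0,"ay": 0,"az": 0.17},
  {"hand": 38,"x": 0.009,"y": 0.001,"z": 0,"ax": 0,"ay": 0,"az": 0.255},
  {"hand": 38,"x": 0.0118,"y": 0.002,"z": 0,"ax": 0,"ay": 0,"az": 0.341},
  {"hand": 38,"x": 0.0146,"y": 0.0031,"z": 0,"ax": 0,"ay": 0,"az": 0.427},
  {"hand": 38,"x": 0.0173,"y": 0.0044,"z": 0,"ax": 0,"ay": 0,"az": 0.47},
  {"hand": 38,"x": 0.0218,"y": 0.0067,"z": 0,"ax": 0,"ay": 0,"az": 0.47},
])

```text
t: 6.75
tool_pos: [0.4889, -0.0644, 0.3067]
orientation: [3.072, 0.656, -0.0]
force: [0.3, -0.1, -0.9]
opening: 0.0404
gripper_force: 6.0
```

```bash
python3 - <<'E'
from h import *
c=camera_params("wrist"); p,d=read_camera("wrist"); np.savez("w4.npz",p=p,d=d); np.save("w4c.npy",c,allow_pickle=True); cv2.imwrite("pics/w4.png",p)
go([.143,.15,.16,.17])
E
```

```text
[(0.143, np.float64(0.4888), np.float64(-0.0645), 66.1), (0.15, np.float64(0.4952), np.float64(-0.0617), 66.1), (0.16, np.float64(0.5043), np.float64(-0.0576), 66.1), (0.17, np.float64(0.5135), np.float64(-0.0536), 66.1)]
{'x': -0.0006, 'y': 0.0001, 'z': -0.0002, 'ax': 0.0, 'ay': -0.0, 'az': 0.005}
{'x': 0.0064, 'y': 0.0001, 'z': -0.0002, 'ax': 0.0, 'ay': -0.0, 'az': 0.005}
{'x': 0.0164, 'y': 0.0002, 'z': -0.0002, 'ax': 0.0, 'ay': -0.0, 'az': 0.005}
{'x': 0.0264, 'y': 0.0002, 'z': -0.0002, 'ax': 0.0, 'ay': -0.0, 'az': 0.005}
grasp now [ 0.4894 -0.0642  0.1398] h 65.82 F [-0.7   1.06 -1.1 ] Tq [-0.    0.03 -0.04] open 0.03968765421595841 6.000116657232866 t 6.8
```

View pics/w4.png

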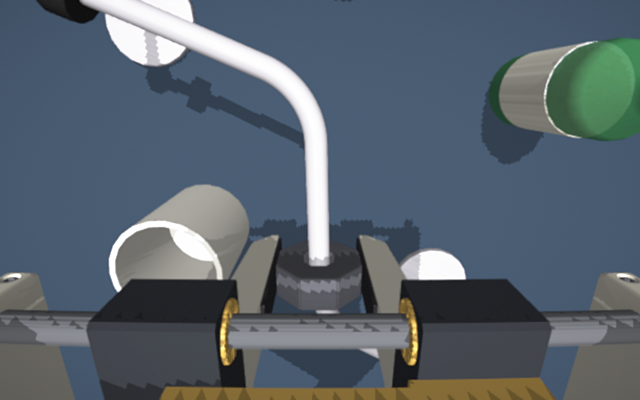

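The ring is centred with leg 2 straight ahead (u≈318, v 140–255), leg 3 running from (230,45) to (110,5), and the collar at (65,8).

```bash
python3 - <<'E'
from h import *
c=np.load("w4c.npy",allow_pickle=True).item(); f=np.load("w4.npz"); p,d=f['p'],f['d']
v,u=np.mgrid[0:400,100:400]; u=u.ravel();v=v.ravel()
W=c['position']+rays(c,np.c_[u,v])*d[v,u][:,None]; g=p[v,u].astype(int); P=onplane(c,np.c_[u,v],.14)
L=(W[:,2]>.125)&(W[:,2]<.16)&(g.min(1)>110)
r={}
for n,k in (("leg2",L&(v>150)&(v<235)),("leg3",L&(u>115)&(u<225)&(v<80)&(v>2))):
    q=P[k,:2]; vx,vy,x0,y0=cv2.fitLine(q.astype(np.float32),cv2.DIST_HUBER,0,.01,.01).ravel()
    r[n]=(x0,y0,vx,vy); print(n,k.sum(),x0,y0,np.degrees(np.arctan(vx/vy)),q.min(0),q.max(0))
    s=np.arange(.1,.36,.001); PP=np.array([path(t)[0] for t in s]); i=np.argmin(np.linalg.norm(PP-[x0,y0],axis=1)); print(s[i],PP[i]-[x0,y0])
a,b=r["leg2"],r["leg3"]
t=np.linalg.solve(np.array([[a[2],-b[2]],[a[3],-b[3]]]),[b[0]-a[0],b[1]-a[1]]); I=np.array(a[:2])+t[0]*np.array(a[2:])
print("I2",I, "model:", path(.2065+.0)[0])
E
```

```text
leg2 1853 0.52545387 -0.047488604 64.37465 [ 0.5053737 -0.0603867] [ 0.5442745  -0.03520493]
0.18300000000000008 [-8.61152622e-05 -8.30046847e-04]
leg3 2839 0.5639919 0.032057974 -2.2177255 [0.55869274 0.00897037] [0.56948244 0.05570641]
0.28600000000000014 [0.00309837 0.00024248]
I2 [ 0.56631345 -0.02788975] model: [ 0.54685272 -0.03879782]
```

```bash
sed -i "s/^RP=.*/RP=dict(S=(.4513,-.1947),h=(6.3,65.3,-1.8))/" h.py; python3 - <<'E'
from h import *
s=np.arange(.1,.36,.0005); PP=np.array([path(t)[0] for t in s])
for q in ((.4894,-.0642),(.52545,-.04749),(.564,.0321),(.5643,.025)):
    i=np.argmin(np.linalg.norm(PP-q,axis=1)); print(s[i],PP[i]-q)
a=np.radians(RP['h']);print(np.cumsum([.1,.035*(a[1]-a[0]),.07,.035*(a[1]-a[2]),.082]))
go([.15,.157,.164,.171,.178,.185,.192,.199])
E
```

```text
0.14350000000000004 [-1.86742831e-04 -2.99382435e-05]
0.18350000000000008 [ 1.03584270e-04 -2.52552915e-05]
0.2845000000000002 [0.00121276 0.00015252]
0.2775000000000002 [0.00113264 0.00025598]
[0.1        0.13604105 0.20604105 0.24703011 0.32903011]
[(0.15, np.float64(0.4951), np.float64(-0.0615), 65.3), (0.157, np.float64(0.5015), np.float64(-0.0586), 65.3), (0.164, np.float64(0.5078), np.float64(-0.0557), 65.3), (0.171, np.float64(0.5142), np.float64(-0.0527), 65.3), (0.178, np.float64(0.5206), np.float64(-0.0498), 65.3), (0.185, np.float64(0.5269), np.float64(-0.0469), 65.3), (0.192, np.float64(0.5333), np.float64(-0.044), 65.3), (0.199, np.float64(0.5396), np.float64(-0.041), 65.3)]
{'x': 0.0064, 'y': -0.0001, 'z': -0.0002, 'ax': 0.0, 'ay': -0.0, 'az': -0.009}
{'x': 0.0134, 'y': -0.0002, 'z': -0.0002, 'ax': 0.0, 'ay': -0.0, 'az': -0.009}
{'x': 0.0204, 'y': -0.0002, 'z': -0.0002, 'ax': 0.0, 'ay': -0.0, 'az': -0.009}
{'x': 0.0274, 'y': -0.0003, 'z': -0.0002, 'ax': 0.0, 'ay': -0.0, 'az': -0.009}
{'x': 0.0344, 'y': -0.0003, 'z': -0.0002, 'ax': 0.0, 'ay': -0.0, 'az': -0.009}
{'x': 0.0414, 'y': -0.0004, 'z': -0.0002, 'ax': 0.0, 'ay': -0.0, 'az': -0.009}
{'x': 0.0484, 'y': -0.0005, 'z': -0.0002, 'ax': 0.0, 'ay': -0.0, 'az': -0.009}
{'x': 0.0554, 'y': -0.0005, 'z': -0.0002, 'ax': 0.0, 'ay': -0.0, 'az': -0.009}
grasp now [ 0.4894 -0.0642  0.1398] h 65.82 F [-0.7   1.06 -1.1 ] Tq [-0.    0.03 -0.04] open 0.03968765421595841 6.000116657232866 t 6.8
```

Request:
carry_out([
  {"hand": 38,"x": 0.006,"y": 0,"z": 0,"ax": 0,"ay": 0,"az": -0.005},
  {"hand": 38,"x": 0.013,"y": 0,"z": 0,"ax": 0,"ay": 0,"az": -0.009},
  {"hand": 38,"x": 0.02,"y": 0,"z": 0,"ax": 0,"ay": 0,"az": -0.009},
  {"hand": 38,"x": 0.027,"y": 0,"z": 0,"ax": 0,"ay": 0,"az": -0.009},
  {"hand": 38,"x": 0.034,"y": 0,"z": 0,"ax": 0,"ay": 0,"az": -0.009},
  {"hand": 38,"x": 0.041,"y": 0,"z": 0,"ax": 0,"ay": 0,"az": -0.009},
  {"hand": 38,"x": 0.048,"y": 0,"z": 0,"ax": 0,"ay": 0,"az": -0.009},
  {"hand": 38,"x": 0.054,"y": 0,"z": 0,"ax": 0,"ay": 0,"az": -0.009},
])

```text
t: 7.8
tool_pos: [0.5384, -0.0422, 0.3067]
orientation: [-3.069, -0.672, 0.0]
force: [0.4, 0.3, -0.4]
opening: 0.0397
gripper_force: 6.0
```

```bash
python3 - <<'E'
from h import *
go([.201,.204,.207,.210,.213,.216,.219,.222])
E
```

```text
[(0.201, np.float64(0.5415), np.float64(-0.0402), 65.3), (0.204, np.float64(0.5442), np.float64(-0.0389), 65.3), (0.207, np.float64(0.5469), np.float64(-0.0377), 63.7), (0.21, np.float64(0.5495), np.float64(-0.0362), 58.8), (0.213, np.float64(0.552), np.float64(-0.0346), 53.9), (0.216, np.float64(0.5544), np.float64(-0.0327), 49.0), (0.219, np.float64(0.5565), np.float64(-0.0306), 44.1), (0.222, np.float64(0.5585), np.float64(-0.0284), 39.2)]
{'x': 0.0036, 'y': -0.0005, 'z': -0.0003, 'ax': -0.0, 'ay': 0.0, 'az': -0.0}
{'x': 0.0066, 'y': -0.0005, 'z': -0.0003, 'ax': -0.0, 'ay': 0.0, 'az': -0.0}
{'x': 0.0096, 'y': -0.0005, 'z': -0.0003, 'ax': -0.0, 'ay': 0.0, 'az': -0.028}
{'x': 0.0126, 'y': -0.0008, 'z': -0.0003, 'ax': -0.0, 'ay': 0.0, 'az': -0.113}
{'x': 0.0155, 'y': -0.0012, 'z': -0.0003, 'ax': -0.0, 'ay': 0.0, 'az': -0.199}
{'x': 0.0184, 'y': -0.0019, 'z': -0.0003, 'ax': -0.0, 'ay': 0.0, 'az': -0.285}
{'x': 0.0213, 'y': -0.0029, 'z': -0.0003, 'ax': -0.0, 'ay': 0.0, 'az': -0.371}
{'x': 0.024, 'y': -0.0041, 'z': -0.0003, 'ax': -0.0, 'ay': 0.0, 'az': -0.456}
grasp now [ 0.5384 -0.0422  0.1397] h 65.32 F [ 0.39  0.32 -0.37] Tq [ 0.02  0.01 -0.04] open 0.03969856151552721 5.999859077855945 t 7.8
```

Request:
carry_out([
  {"hand": 38,"x": 0.0035,"y": -0.0005,"z": 0,"ax": 0,"ay": 0,"az": 0},
  {"hand": 38,"x": 0.006,"y": -0.0005,"z": 0,"ax": 0,"ay": 0,"az": -0.01},
  {"hand": 38,"x": 0.009,"y": -0.0006,"z": 0,"ax": 0,"ay": 0,"az": -0.04},
  {"hand": 38,"x": 0.012,"y": -0.0008,"z": 0,"ax": 0,"ay": 0,"az": -0.113},
  {"hand": 38,"x": 0.0147,"y": -0.0013,"z": 0,"ax": 0,"ay": 0,"az": -0.199},
  {"hand": 38,"x": 0.0176,"y": -0.002,"z": 0,"ax": 0,"ay": 0,"az": -0.285},
  {"hand": 38,"x": 0.0204,"y": -0.003,"z": 0,"ax": 0,"ay": 0,"az": -0.37},
])

```text
t: 8.68
tool_pos: [0.5554, -0.0311, 0.3068]
orientation: [2.891, 1.23, 0.0]
force: [0.2, -0.2, -0.2]
opening: 0.04
gripper_force: 6.0
```

```bash
python3 - <<'E'
from h import *
go([.219,.222,.225,.228,.231,.234,.237,.240],off=(-.001,0))
E
```

```text
[(0.219, np.float64(0.5565), np.float64(-0.0306), 44.1), (0.222, np.float64(0.5585), np.float64(-0.0284), 39.2), (0.225, np.float64(0.5603), np.float64(-0.026), 34.3), (0.228, np.float64(0.5619), np.float64(-0.0235), 29.4), (0.231, np.float64(0.5633), np.float64(-0.0208), 24.4), (0.234, np.float64(0.5644), np.float64(-0.018), 19.5), (0.237, np.float64(0.5653), np.float64(-0.0151), 14.6), (0.24, np.float64(0.5659), np.float64(-0.0122), 9.7)]
{'x': 0.0004, 'y': -0.0002, 'z': -0.0002, 'ax': 0.0, 'ay': -0.0, 'az': 0.003}
{'x': 0.0034, 'y': -0.0003, 'z': -0.0002, 'ax': 0.0, 'ay': -0.0, 'az': -0.082}
{'x': 0.0064, 'y': -0.0007, 'z': -0.0002, 'ax': 0.0, 'ay': -0.0, 'az': -0.168}
{'x': 0.0093, 'y': -0.0013, 'z': -0.0002, 'ax': 0.0, 'ay': -0.0, 'az': -0.254}
{'x': 0.0122, 'y': -0.0022, 'z': -0.0002, 'ax': 0.0, 'ay': -0.0, 'az': -0.339}
{'x': 0.015, 'y': -0.0033, 'z': -0.0002, 'ax': 0.0, 'ay': -0.0, 'az': -0.425}
{'x': 0.0177, 'y': -0.0047, 'z': -0.0002, 'ax': 0.0, 'ay': -0.0, 'az': -0.511}
{'x': 0.0202, 'y': -0.0062, 'z': -0.0002, 'ax': 0.0, 'ay': -0.0, 'az': -0.597}
grasp now [ 0.5554 -0.0311  0.1398] h 43.89 F [ 0.17 -0.2  -0.25] Tq [ 0.02 -0.06  0.  ] open 0.03995575985757837 5.999669451266527 t 8.675
```

Request:
carry_out([
  {"hand": 38,"x": 0.0034,"y": -0.0003,"z": 0,"ax": 0,"ay": 0,"az": -0.082},
  {"hand": 38,"x": 0.0064,"y": -0.0007,"z": 0,"ax": 0,"ay": 0,"az": -0.168},
  {"hand": 38,"x": 0.0093,"y": -0.0013,"z": 0,"ax": 0,"ay": 0,"az": -0.254},
  {"hand": 38,"x": 0.0122,"y": -0.0022,"z": 0,"ax": 0,"ay": 0,"az": -0.339},
  {"hand": 38,"x": 0.015,"y": -0.0033,"z": 0,"ax": 0,"ay": 0,"az": -0.425},
  {"hand": 38,"x": 0.0177,"y": -0.0047,"z": 0,"ax": 0,"ay": 0,"az": -0.511},
])

```text
t: 9.43
tool_pos: [0.5642, -0.0151, 0.3067]
orientation: [-2.486, -1.921, 0.001]
force: [-0.8, -0.6, -0.0]
opening: 0.0401
gripper_force: 6.0
```

```bash
python3 - <<'E'
from h import *
c=camera_params("wrist"); p,d=read_camera("wrist"); cv2.imwrite("pics/w5.png",p)
go([.237,.240,.243,.246,.249,.252,.258,.265],off=(-.001,0))
v,u=np.mgrid[0:400,100:560]; u=u.ravel();v=v.ravel()
W=c['position']+rays(c,np.c_[u,v])*d[v,u][:,None]; g=p[v,u].astype(int); P=onplane(c,np.c_[u,v],.14)
k=(W[:,2]>.125)&(W[:,2]<.16)&(g.min(1)>110)&(P[:,1]>.015)&(P[:,1]<.06)
q=P[k,:2]; vx,vy,x0,y0=cv2.fitLine(q.astype(np.float32),cv2.DIST_HUBER,0,.01,.01).ravel()
print(k.sum(),x0,y0,np.degrees(np.arctan(vx/vy)))
E
```

```text
[(0.237, np.float64(0.5653), np.float64(-0.0151), 14.6), (0.24, np.float64(0.5659), np.float64(-0.0122), 9.7), (0.243, np.float64(0.5663), np.float64(-0.0092), 4.8), (0.246, np.float64(0.5664), np.float64(-0.0062), -0.1), (0.249, np.float64(0.5663), np.float64(-0.0032), -1.8), (0.252, np.float64(0.5662), np.float64(-0.0002), -1.8), (0.258, np.float64(0.566), np.float64(0.0058), -1.8), (0.265, np.float64(0.5658), np.float64(0.0128), -1.8)]
{'x': -0.0004, 'y': 0.0001, 'z': -0.0004, 'ax': -0.0, 'ay': -0.0, 'az': 0.004}
{'x': 0.0026, 'y': 0.0, 'z': -0.0004, 'ax': -0.0, 'ay': -0.0, 'az': -0.081}
{'x': 0.0056, 'y': -0.0004, 'z': -0.0004, 'ax': -0.0, 'ay': -0.0, 'az': -0.167}
{'x': 0.0085, 'y': -0.001, 'z': -0.0004, 'ax': -0.0, 'ay': -0.0, 'az': -0.253}
{'x': 0.0114, 'y': -0.0018, 'z': -0.0004, 'ax': -0.0, 'ay': -0.0, 'az': -0.282}
{'x': 0.0143, 'y': -0.0026, 'z': -0.0004, 'ax': -0.0, 'ay': -0.0, 'az': -0.282}
{'x': 0.0201, 'y': -0.0043, 'z': -0.0004, 'ax': -0.0, 'ay': -0.0, 'az': -0.282}
{'x': 0.0268, 'y': -0.0063, 'z': -0.0004, 'ax': -0.0, 'ay': -0.0, 'az': -0.282}
grasp now [ 0.5642 -0.0147  0.1396] h 14.36 F [ 0.24  1.01 -0.1 ] Tq [ 0.01 -0.03 -0.03] open 0.039559357943609166 6.0007105831755325 t 9.475
2277 0.5641372 0.03848645 -1.2030395
```

View pics/w5.png

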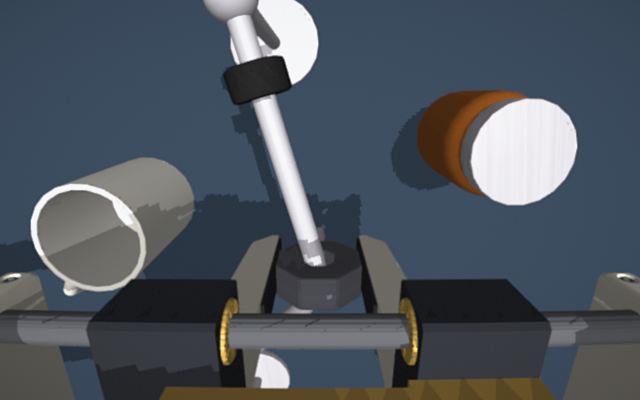

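The ring is held at (318,275). Leg 3 runs to the collar at (257,80), and the model matches within 0.5 mm.

Request:
carry_out([
  {"hand": 38,"x": 0.0026,"y": 0,"z": 0,"ax": 0,"ay": 0,"az": -0.081},
  {"hand": 38,"x": 0.0056,"y": -0.0004,"z": 0,"ax": 0,"ay": 0,"az": -0.167},
  {"hand": 38,"x": 0.0085,"y": -0.001,"z": 0,"ax": 0,"ay": 0,"az": -0.253},
  {"hand": 38,"x": 0.0114,"y": -0.0018,"z": 0,"ax": 0,"ay": 0,"az": -0.28},
  {"hand": 38,"x": 0.0143,"y": -0.0026,"z": 0,"ax": 0,"ay": 0,"az": -0.28},
  {"hand": 38,"x": 0.02,"y": -0.0043,"z": 0,"ax": 0,"ay": 0,"az": -0.28},
  {"hand": 38,"x": 0.0268,"y": -0.0063,"z": 0,"ax": 0,"ay": 0,"az": -0.28},
])

```text
t: 10.35
tool_pos: [0.5651, 0.0128, 0.3068]
orientation: [2.199, 2.244, 0.0]
force: [0.3, -0.5, -0.9]
opening: 0.0402
gripper_force: 6.0
```

```bash
python3 - <<'E'
from h import *
go([.270,.277,.284,.290,.295,.3],off=(-.001,0))
E
```

```text
[(0.27, np.float64(0.5657), np.float64(0.0178), -1.8), (0.277, np.float64(0.5654), np.float64(0.0248), -1.8), (0.284, np.float64(0.5652), np.float64(0.0318), -1.8), (0.29, np.float64(0.565), np.float64(0.0377), -1.8), (0.295, np.float64(0.5649), np.float64(0.0427), -1.8), (0.3, np.float64(0.5647), np.float64(0.0477), -1.8)]
{'x': 0.005, 'y': -0.0003, 'z': -0.0002, 'ax': 0.0, 'ay': -0.0, 'az': -0.011}
{'x': 0.012, 'y': -0.0004, 'z': -0.0002, 'ax': 0.0, 'ay': -0.0, 'az': -0.011}
{'x': 0.019, 'y': -0.0004, 'z': -0.0002, 'ax': 0.0, 'ay': -0.0, 'az': -0.011}
{'x': 0.025, 'y': -0.0005, 'z': -0.0002, 'ax': 0.0, 'ay': -0.0, 'az': -0.011}
{'x': 0.03, 'y': -0.0006, 'z': -0.0002, 'ax': 0.0, 'ay': -0.0, 'az': -0.011}
{'x': 0.035, 'y': -0.0006, 'z': -0.0002, 'ax': 0.0, 'ay': -0.0, 'az': -0.011}
grasp now [0.5651 0.0128 0.1398] h -1.16 F [ 0.29 -0.45 -0.86] Tq [ 0.   -0.06 -0.  ] open 0.040197049766605514 5.9998765820637345 t 10.35
```

Request:
carry_out([
  {"hand": 38,"x": 0.005,"y": -0.0003,"z": 0,"ax": 0,"ay": 0,"az": -0.01},
  {"hand": 38,"x": 0.012,"y": -0.0004,"z": 0,"ax": 0,"ay": 0,"az": -0.01},
  {"hand": 38,"x": 0.019,"y": -0.0004,"z": 0,"ax": 0,"ay": 0,"az": -0.01},
  {"hand": 38,"x": 0.025,"y": -0.0005,"z": 0,"ax": 0,"ay": 0,"az": -0.01},
  {"hand": 38,"x": 0.03,"y": -0.0006,"z": 0,"ax": 0,"ay": 0,"az": -0.01},
  {"hand": 38,"x": 0.035,"y": -0.0006,"z": 0,"ax": 0,"ay": 0,"az": -0.01},
  {"hand": 38,"x": 0.039,"y": -0.0006,"z": 0,"ax": 0,"ay": 0,"az": -0.01},
], newtons=10)

```text
t: 11.22
tool_pos: [0.5636, 0.0516, 0.3067]
orientation: [2.187, 2.256, -0.0]
force: [-0.3, 0.1, -1.0]
opening: 0.04
gripper_force: 10.0
```

```bash
python3 - <<'E'
from h import *
go([.308,.312,.316,.329],off=(-.001,0))
E
```

```text
[(0.308, np.float64(0.5645), np.float64(0.0557), -1.8), (0.312, np.float64(0.5643), np.float64(0.0597), -1.8), (0.316, np.float64(0.5642), np.float64(0.0637), -1.8), (0.329, np.float64(0.5638), np.float64(0.0767), -1.8)]
{'x': 0.0041, 'y': 0.0, 'z': -0.0003, 'ax': -0.0, 'ay': 0.0, 'az': -0.0}
{'x': 0.0081, 'y': 0.0, 'z': -0.0003, 'ax': -0.0, 'ay': 0.0, 'az': -0.0}
{'x': 0.0121, 'y': 0.0, 'z': -0.0003, 'ax': -0.0, 'ay': 0.0, 'az': -0.0}
{'x': 0.0251, 'y': 0.0, 'z': -0.0003, 'ax': -0.0, 'ay': 0.0, 'az': -0.0}
grasp now [0.5636 0.0516 0.1397] h -1.78 F [-0.33  0.07 -1.03] Tq [ 0.04 -0.09  0.02] open 0.0400291373100142 9.999635521089658 t 11.225
```

Request:
carry_out([
  {"hand": 38,"x": 0.002,"y": 0,"z": 0,"ax": 0,"ay": 0,"az": 0},
  {"hand": 38,"x": 0.004,"y": 0,"z": 0,"ax": 0,"ay": 0,"az": 0},
  {"hand": 38,"x": 0.006,"y": 0,"z": 0,"ax": 0,"ay": 0,"az": 0},
  {"hand": 38,"x": 0.008,"y": 0,"z": 0,"ax": 0,"ay": 0,"az": 0},
  {"hand": 38,"x": 0.01,"y": 0,"z": 0,"ax": 0,"ay": 0,"az": 0},
  {"hand": 38,"x": 0.012,"y": 0,"z": 0,"ax": 0,"ay": 0,"az": 0},
  {"hand": 38,"x": 0.014,"y": 0,"z": 0,"ax": 0,"ay": 0,"az": 0},
])

```text
t: 12.1
tool_pos: [0.5632, 0.065, 0.3067]
orientation: [2.187, 2.255, -0.001]
force: [-0.1, -4.2, -0.7]
opening: 0.04
gripper_force: 10.0
```

Request:
carry_out([
  {"hand": 38,"x": 0.0015,"y": 0,"z": 0,"ax": 0,"ay": 0,"az": 0},
  {"hand": 38,"x": 0.003,"y": 0,"z": 0,"ax": 0,"ay": 0,"az": 0},
  {"hand": 38,"x": 0.0045,"y": 0,"z": 0,"ax": 0,"ay": 0,"az": 0},
  {"hand": 38,"x": 0.006,"y": 0,"z": 0,"ax": 0,"ay": 0,"az": 0},
  {"hand": 38,"x": 0.007,"y": 0,"z": 0,"ax": 0,"ay": 0,"az": 0},
  {"hand": 38,"x": 0.008,"y": 0,"z": 0,"ax": 0,"ay": 0,"az": 0},
])

```text
t: 12.85
tool_pos: [0.563, 0.0734, 0.3067]
orientation: [2.187, 2.256, 0.0]
force: [0.4, -4.0, -1.2]
opening: 0.0401
gripper_force: 10.0
```

Still sliding at 4 N; I'll now go in fine steps.

Request:
carry_out([
  {"hand": 38,"x": 0.0005,"y": 0,"z": 0,"ax": 0,"ay": 0,"az": 0},
  {"hand": 38,"x": 0.001,"y": 0,"z": 0,"ax": 0,"ay": 0,"az": 0},
  {"hand": 38,"x": 0.0015,"y": 0,"z": 0,"ax": 0,"ay": 0,"az": 0},
  {"hand": 38,"x": 0.002,"y": 0,"z": 0,"ax": 0,"ay": 0,"az": 0},
])

```text
t: 13.35
tool_pos: [0.5629, 0.0753, 0.3068]
orientation: [2.187, 2.255, 0.0]
force: [1.6, -4.1, -1.3]
opening: 0.04
gripper_force: 10.0
```

Request:
carry_out([
  {"hand": 38,"x": 0.0005,"y": 0,"z": 0,"ax": 0,"ay": 0,"az": 0},
  {"hand": 38,"x": 0.001,"y": 0,"z": 0,"ax": 0,"ay": 0,"az": 0},
  {"hand": 38,"x": 0.0015,"y": 0,"z": 0,"ax": 0,"ay": 0,"az": 0},
])

```text
t: 13.72
tool_pos: [0.5628, 0.0769, 0.3068]
orientation: [2.187, 2.255, 0.0]
force: [1.9, -3.7, -0.8]
opening: 0.0402
gripper_force: 10.0
```

Request:
carry_out([
  {"hand": 38,"x": 0.0005,"y": 0,"z": 0,"ax": 0,"ay": 0,"az": 0},
  {"hand": 38,"x": 0.001,"y": 0,"z": 0,"ax": 0,"ay": 0,"az": 0},
])

```text
t: 13.98
tool_pos: [0.5628, 0.0779, 0.3068]
orientation: [2.187, 2.256, 0.0]
force: [2.5, -4.5, -1.4]
opening: 0.0394
gripper_force: 10.0
```

```bash
python3 - <<'E'
from h import *
p,d=read_camera("wrist"); cv2.imwrite("pics/w6.png",p); go([.329],off=(-.001,0))
E
```

```text
[(0.329, np.float64(0.5638), np.float64(0.0767), -1.8)]
{'x': -0.0011, 'y': -0.0, 'z': -0.0002, 'ax': 0.0, 'ay': 0.0, 'az': -0.0}
grasp now [0.5628 0.0779 0.1398] h -1.77 F [ 2.28 -4.8  -1.13] Tq [-0.72 -0.43 -0.04] open 0.03986251184658746 9.999230874236673 t 14.025
```

View pics/w6.png

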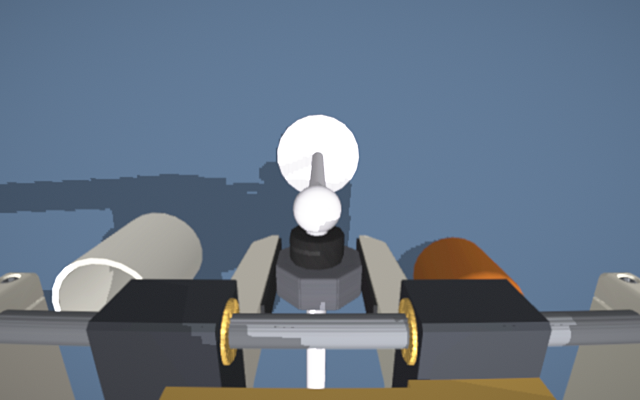

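The collar at (317,245) sits just short of the end ball at (317,210), and the ring is still square in the pads. A little more, easing sideways.

Request:
carry_out([
  {"hand": 38,"x": 0.0005,"y": 0.0005,"z": 0,"ax": 0,"ay": 0,"az": 0},
  {"hand": 38,"x": 0.001,"y": 0.001,"z": 0,"ax": 0,"ay": 0,"az": 0},
])

```text
t: 14.28
tool_pos: [0.5633, 0.0783, 0.3067]
orientation: [-2.187, -2.255, 0.004]
force: [-3.9, -9.4, 2.6]
opening: 0.0402
gripper_force: 10.0
```

The force has risen to 9.4 N, so the collar is hard against its stop. Relieving and letting go.

Request:
carry_out([
  {"hand": 38,"x": -0.001,"y": -0.0005,"z": 0,"ax": 0,"ay": 0,"az": 0},
  {"hand": 38,"x": -0.001,"y": -0.0005,"z": 0.001,"ax": 0,"ay": 0,"az": 0},
  {"hand": 45,"x": -0.001,"y": -0.0005,"z": 0.001,"ax": 0,"ay": 0,"az": 0},
  {"hand": 55,"x": -0.001,"y": -0.0005,"z": 0.001,"ax": 0,"ay": 0,"az": 0},
  {"hand": 70,"x": -0.001,"y": -0.0005,"z": 0.001,"ax": 0,"ay": 0,"az": 0},
  {"hand": 75,"x": -0.001,"y": -0.0005,"z": 0.001,"ax": 0,"ay": 0,"az": 0},
])

```text
t: 15.02
tool_pos: [0.5633, 0.078, 0.3058]
orientation: [-2.187, -2.256, -0.0]
force: [0.2, 0.0, 0.3]
opening: 0.0665
gripper_force: 0.0
```

Request:
carry_out([
  {"hand": 75,"x": 0,"y": 0,"z": -0.01,"ax": 0,"ay": 0,"az": 0},
  {"hand": 75,"x": 0,"y": 0,"z": -0.03,"ax": 0,"ay": 0,"az": 0},
  {"hand": 75,"x": 0,"y": 0,"z": -0.06,"ax": 0,"ay": 0,"az": 0},
  {"hand": 75,"x": 0,"y": 0,"z": -0.09,"ax": 0,"ay": 0,"az": 0},
  {"hand": 75,"x": -0.03,"y": 0,"z": -0.1,"ax": 0,"ay": 0,"az": 0},
  {"hand": 75,"x": -0.06,"y": 0,"z": -0.1,"ax": 0,"ay": 0,"az": 0},
  {"hand": 75,"x": -0.06,"y": 0,"z": -0.1,"ax": 0,"ay": 0,"az": 0},
  {"hand": 75,"x": -0.06,"y": 0,"z": -0.1,"ax": 0,"ay": 0,"az": 0},
])

```text
t: 16.02
tool_pos: [0.5652, 0.0182, 0.4068]
orientation: [2.187, 2.255, 0.002]
force: [-0.2, -0.3, -0.6]
opening: 0.0699
gripper_force: 0.0
```

```bash
python3 - <<'E'
from h import *
p,d=read_camera("wrist"); cv2.imwrite("pics/w7.png",p); print(read_state()['t'])
E
```

```text
16.075
```

View pics/w7.png

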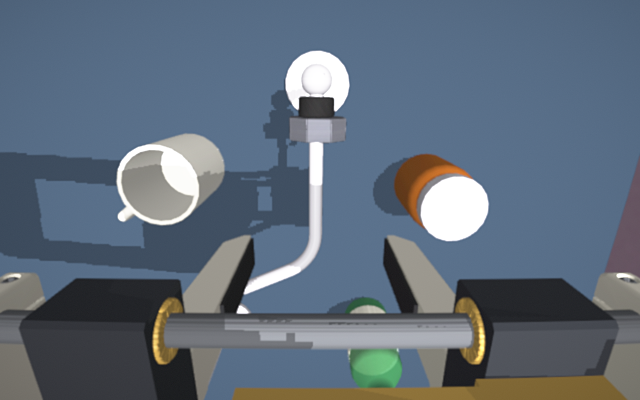

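The ring hangs at (317,128), right against the collar at (317,105) by the end ball. The mug, jar and soap are upright and the gripper is clear.

```bash
python3 -c "
from plant import robot
print(robot.close_job())"
```

```text
the job is handed in; nothing more can be done
None
```

The ring was slid round both bends and pushed the collar to its stop (wrist force never read above about 11 N), then I released it hanging there and handed the job in at about 16 s; the mug, soap bottle and jar were not touched, and no verdict was returned.

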